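# Open the pit's battery cabinet past its hidden safety catch

### The arm

A 6-joint arm with a two-finger parallel gripper is mounted at the origin on the work surface. World frame = base frame: x ahead of the robot, y to its left, z up, the work surface at z = 0. Lengths are in m, angles in rad, forces in N, time in s.
With the tool pointing down it reaches from about 0.3 to 0.775 m from the base axis. Payload 14.6 kg.
Tool frame: the origin (TCP) lies at the centre of the arm's flange, where the gripper is bolted on; the fingertips stand 199 mm ahead of it and the grasp point (between the pads) lies ctrl.tcp_to_grasp ahead of it (ctrl.tcp_to_grasp is the distance from the TCP to the grasp point, in m); z points along the fingers, y is the line along which they close (so a half turn about z gives the same grasp; the last joint's range is limited). The gripper opens to 94 mm and grips with 3 to 60 N. Pads are 16 mm wide; open, the fingers measure 119 mm over their backs; the gripper's body (75 mm by 177 mm) begins 78 mm behind the grasp point.
Start: joints at [-1.384, 0.3, 1.521, -0, 1.321, -0.067], TCP at [0.138, -0.532, 0.405] pointing down, gripper open.
Joint ranges: [-3.03, 3.03], [-0.79, 2.21], [0.23, 2.52], [-1.04, 4.18], [0, 3.07], [-2.55, 2.55]. Speed limits (rad/s): [2.22, 2.22, 2.57, 3.14, 3.14, 3.14].

### API

Orientations are given as [roll, pitch, yaw] about the fixed x, y, z axes, in that order (R = Rz(yaw) Ry(pitch) Rx(roll)).
In Python, from station import ctrl gives the robot as it stands. The module is installed in compiled form; this text tells all that it offers.
- The arm moves only by the shell command python3 -m jog 'ROWS' [OPENING] [FORCE]. ROWS is JSON, a list of rows, each a list of 6 numbers: the shift along the tool's x, y, z in cm, then the turn, a rotation vector about the tool's x, y, z in rad. In form: [[tx, ty, tz, ax, ay, az], ...]. A call has 1 to 8 rows; each row is the pose to reach, as a shift and turn from the pose commanded when the call began, along the tool's axes at that moment; what a row does not reach only later rows make up. A row lasts 1/10 s, in which the tool goes at most 50 mm and 8.59 degrees, less where a joint would pass 70% of its speed; a pose out of reach is approached as far as the arm can. A call with a gripper value outside its range is refused whole. OPENING is the opening in per cent of the stroke, from 0 (shut) to 100 (fully open), set as the call begins (- or left out, the last holds). The fingers move at their own pace and stop on an object; FORCE is the grip in N (left out, the last holds). Time passes only in rows, so rows that repeat a pose let the fingers close. It gives the time, the measured TCP pose, the force, the opening and the grip force at its end, in the units of the state.
- ctrl.get_obs(): the state, without advancing time (a new reading comes with each control period).
- ctrl.camera(name): name is "scene" or "top" or "wrist"; returns a dict with "img" (400x640x3 uint8, blue, green, red), "intrinsics" (3x3 intrinsics, pixels), "k1" (the pictures are not rectified: a ray, as slopes to the right and down, at radius r is drawn at 1 + k1 r^2 times it, then the intrinsics apply), "R" (3x3) and "t" (3): a world point X has camera coordinates R X + t. Camera axes: x right, y down, z forward; pixel columns grow to the right and rows downward; lengths in m; the calibration is good to about 2 mm. A picture is of the moment at which its call begins. There is no depth.
- ctrl.hand_in(): hands the job in; it is judged then, once.
The state is a dict: "time_s": time; "qpos": joint angles; "joint_vel": joint speeds; "tau": joint torques, N m; "ee_pos": TCP position; "eef_rot": TCP orientation; "force": force on the tool from outside, world axes, zero at the start; "moment": the same for the moment, N m; "grip_width": finger opening in m; "grip_force": force on a finger pad.
Only numpy, scipy, OpenCV 4.12 (cv2) and the standard library are available. Lean on these libraries where they do the work, as an engineer would, in place of code of your own. Each camera call takes 0.05 s, during which the arm holds its last target. There are 200 camera calls.

### The job

Open the small grey battery charging cabinet on the pit table so that the packs can be got at: first draw its door by the handle as far as the safety catch lets it, then reach down through the gap behind the door's top edge, hold the catch tongue pressed down and pull the door past it, and swing the door wide open, about square to the cabinet's front. Leave the door standing there, and do not knock about the spray can, the model car, the tape roll or the battery pack nearby.

Things in the scene. Friction and masses are not known exactly. Their poses are not given: they have to be found in the camera images.
- cabinet: Grey steel charging cabinet, fixed: 200 deep, 220 wide, 220 high. Origin: on the table under the hinge axis, in the plane of its front. Its -x axis points out of the front; the box fills x 0 to 200, y +5 to -215. Its place varies, front to the robot's right and somewhat away. Along the top of the front opening runs a steel lip, 6 thick, 200 to 220 above the table; the catch hooks behind it.
- door_hinge (a point): Point on the door's upright hinge axis, 220 above the table (the door's top), straight above the cabinet's origin. Its axes are the door's and turn with it: -y from the hinge along the door to the free edge, -x out of its outer face.
- door (a joint): Door angle, rad: 0 shut, grows as it opens, end stop 1.75; the catch stops it at about 0.30. Starts at 0 to 0.04. Grey upright panel, inner face at door x -1, outer at -15, free edge at door y -210, 6 to 220 above the table. Opening turns it clockwise seen from above. Stiff hinge (0.12 Nm, about 1 N at the handle): it stays where it is left.
- door_grip (a point): Point on the door's handle, an upright steel bar of 12 diameter, 40 off the outer face near the free edge (door x -55, y -180), running 100 to 214 above the table; the point is at 190. Stubs join it to the door only at its top and bottom. Room for fingers all round. Axes as the door's.
- catch (a joint): How far the catch tongue is pressed straight down, m: 0 up, 0.015 fully down. A spring holds it up: 3 N to start it, about 5 N fully down. Its tooth overlaps the lip by 9 mm: held down 10 mm or more, it passes below the lip as the door is pulled on. Past 0.5 rad of door angle it is clear and may rise.
- catch_pad (a point): Where to press: top of a flat white plastic tongue on the door's inside, 38 wide, 6 thick, reaching 65 inwards (door +x), an upright round tooth 11 high near its inner end (door x 59). Point at door x +20, y -150, 198 above the table when up. Hidden under the cabinet's top while shut; at 0.30 rad seen from above in the gap door to lip, about 44 wide there. Axes as the door's; moves with it.
- spray_can: Upright spray can with a red label, 66 diameter, 190 high, standing beside the cabinet beyond the door's free edge. Origin: centre of its underside. To be left alone.
- car: Model car with a coloured body shell, 400 x 180 x 110, on its wheels on the table to the robot's right. Origin: under its centre. To be left alone.
- tape_roll: Orange ring (tape roll), 100 outer diameter, 24 high, lying flat. Origin: centre of its underside. To be left alone.
- pack_a: Black hard-case battery pack, 138 x 46 x 25, lying flat to the robot's right. Origin: centre of its underside. To be left alone.

How it is judged:
On the way, in this order (a step that is already met when the one before it is completed fails the run):
1. the door is drawn out to its catch, the catch still up (value of joint door between 0.24 and 0.4 rad and value of joint catch below 0.004 m), for 0.1 s.
2. the catch tongue is pressed down by the gripper through the gap (value of joint catch above 0.008 m and value of joint door below 0.42 rad and contact force between the fingers and catch above 0.5 N), for 0.05 s.
At the end, for the whole second after the job is handed in: The door stands still, opened to at least 1.2 rad from shut (about 70 degrees; the full swing of 1.75 rad also counts), and the catch tongue is up again (within 4 mm) (value of joint door above 1.2 rad and velocity of joint door between -0.05 and 0.05 rad/s and value of joint catch below 0.004 m); the robot touches nothing.
It fails at once if the spray can is knocked over, or the spray can, car, tape roll or battery pack is pushed more than 40 mm (distance of any of spray_can, car, tape_roll, pack_a from where it was at the start of the episode above 0.04 m or angle between spray_can's own z axis and vertical above 0.5 rad).
It also fails if it takes over 51 s, if anything falls off the work surface, if the arm or the gripper's body presses on something with over 40 N, if the wrist force passes 120 N, or if a joint passes its speed limit or range.

## Working session

There is one attempt and no reset: what is moved stays moved. The work goes in short steps, Python scripts to look and compute and a shell command to move; the robot and the scene stay as the last step left them, time stands still between calls to the robot, and variables do not carry over. Pictures are saved under pics/ and viewed, at most 10 in all, crops included, and the job is handed in when it is done.

```bash
mkdir -p pics
cat > h.py <<'E'
import numpy as np, cv2
from station import ctrl
from scipy.spatial.transform import Rotation as Ro
def cam(n):
    c=ctrl.camera(n)
    return c
def save(c,f,crop=None,s=1):
    im=c["img"]
    if crop: x0,y0,x1,y1=crop; im=im[y0:y1,x0:x1]
    cv2.imwrite(f,cv2.resize(im,None,fx=s,fy=s,interpolation=cv2.INTER_CUBIC))
def proj(c,X):
    p=c["R"]@np.asarray(X,float)+np.ravel(c["t"]); a=p[:2]/p[2]; a=a*(1+c["k1"]*(a@a)); K=np.array(c["intrinsics"]); return K[:2,:2]@a+K[:2,2]
def ray(c,u,v,z):
    K=np.array(c["intrinsics"]); d=np.linalg.solve(K[:2,:2],np.array([u,v])-K[:2,2]); a=d.copy()
    for _ in range(30): a=d/(1+c["k1"]*(a@a))
    R=np.array(c["R"]); o=-R.T@np.ravel(c["t"]); w=R.T@np.r_[a,1]
    return o+w*(z-o[2])/w[2]
E
python3 - <<'E'
from h import *
import pickle
for n in("scene","top","wrist"):
    c=cam(n); save(c,f"pics/{n}0.png"); pickle.dump(c,open(n+".pkl","wb")); print(n,np.array(c["R"]).round(3).tolist(),-np.array(c["R"]).T@np.ravel(c["t"]))
print(ctrl.tcp_to_grasp,ctrl.get_obs())
E
```

```text
scene [[-0.805, -0.593, 0.006], [-0.435, 0.584, -0.685], [0.402, -0.555, -0.728]] [-0.11163748  0.72189887  1.18886234]
top [[-0.002, -1.0, -0.01], [-0.997, 0.002, -0.075], [0.075, 0.01, -0.997]] [ 0.3838676  -0.10172164  1.51224319]
wrist [[0.251, -0.968, -0.001], [-0.935, -0.242, 0.257], [-0.25, -0.064, -0.966]] [ 0.21163267 -0.5130692   0.38583965]
0.1804 {'time_s': 0.15, 'qpos': array([-1.38358777e+00,  3.00363729e-01,  1.52142761e+00,  2.85213068e-05,
        1.32068918e+00, -6.65791073e-02]), 'joint_vel': array([ 1.55229192e-04, -1.33829442e-03, -5.65266144e-04, -3.38434417e-05,
       -9.46913798e-04,  7.16331548e-04]), 'tau': array([ 6.04380075e-04, -5.31961799e+01, -3.52820456e+01,  7.08332635e-02,
        2.35685759e-02, -5.85177577e-05]), 'ee_pos': array([ 0.13809661, -0.53236286,  0.40421007]), 'eef_rot': array([-3.14070859e+00, -8.66361373e-05,  2.53780555e-01]), 'force': array([-0.0910083 ,  0.13521535,  0.13426087]), 'moment': array([-0.00203303,  0.03448353,  0.03160603]), 'grip_force': 0.0, 'grip_width': 0.09419977387378589}
```

View pics/top0.png

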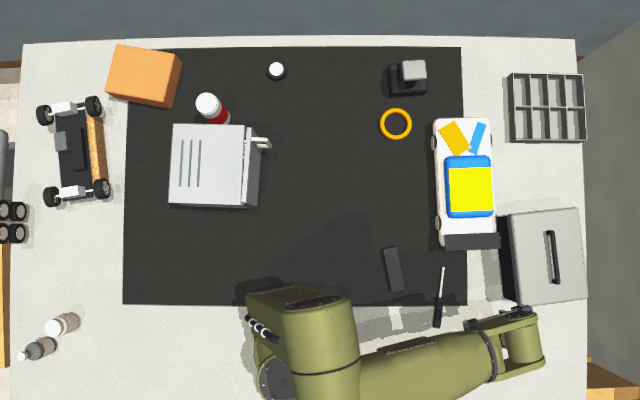

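View pics/scene0.png

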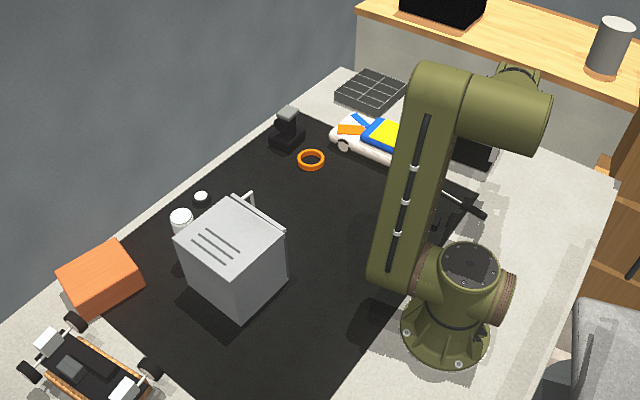

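The top view shows the cabinet at about (170–250, 123–208), front to the right, with the handle at (265,142), hinge at the near end and the spray can at (210,105). In the scene view the cabinet is at about (230,250), with its handle at (250,197). Next I'll enlarge a crop for exact corners.

Run:
```python
from h import *
import pickle
c=pickle.load(open("top.pkl","rb")); save(c,"pics/t1.png",(160,85,290,215),4.6)
c=pickle.load(open("scene.pkl","rb")); save(c,"pics/s1.png",(160,175,300,335),3.7)
```

```text
(no output)
```

View pics/t1.png

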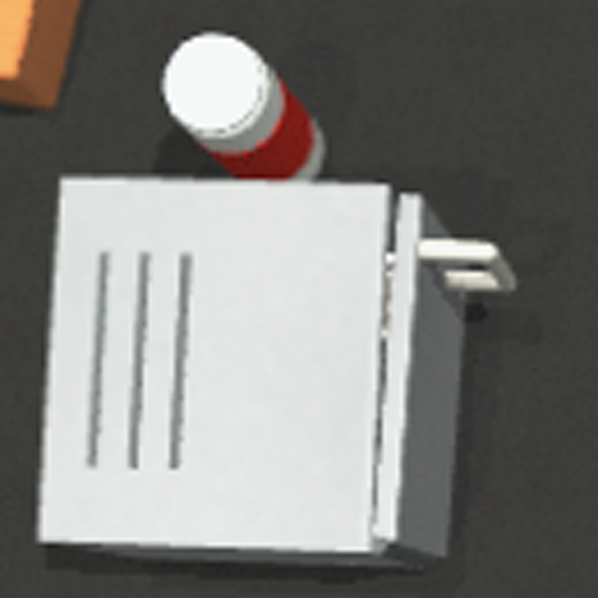

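View pics/s1.png

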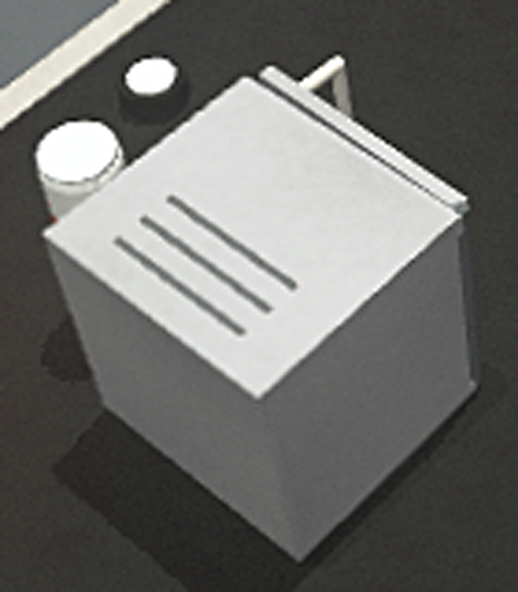

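Top crop: cabinet top corners at (60,177), (390,184), (375,550), (38,543); door free edge top at (400–420,195); handle top end at about (490,243). Scene crop: top corners at (45,234), (247,77), (462,215), (260,397).

```bash
cat >> h.py <<'E'
def L(p,yaw,v): return np.array([*(np.array(p[:2])+Ro.from_euler('z',yaw).as_matrix()[:2,:2]@np.array(v[:2])),v[2]])
E
python3 - <<'E'
from h import *
import pickle
from scipy.optimize import least_squares
T=pickle.load(open("top.pkl","rb"));S=pickle.load(open("scene.pkl","rb"))
C=np.array([[.2,-.215,.22],[0,-.215,.22],[0,.005,.22],[.2,.005,.22]])
tp=np.array([[60,177],[390,184],[375,550],[38,543]])/4.6+[160,85]
sp=np.array([[45,234],[247,77],[462,215],[260,397]])/3.7+[160,175]
tc=tp-.4; sc=sp-.4
dp=np.array([[400,195],[420,197],[395,548]])/4.6+[160-.4,85-.4]
D=np.array([[-.001,-.21,.22],[-.015,-.21,.22],[-.015,0,.22]])
for p in tc: print(ray(T,*p,.22).round(4),end=' ')
for p in sc: print(ray(S,*p,.22).round(4),end=' ')
def f(q,cams=("T","S")):
    r=[]
    for c,P in ((T,tc),(S,sc)):
        r+=[proj(c,L(q[:2],q[2],v))-p for v,p in zip(C,P)]
    for v,p in zip(D,dp):
        r.append(proj(T,L(q[:2],q[2]-q[3],v))-p)
    return np.ravel(r)
s=least_squares(f,[.35,.1,1.57,.02]);print(s.x,s.fun.reshape(-1,2).round(2).tolist())
q=s.x
for a in(q[3],.3,1.3): print(a,'grip',L(q,q[2]-a,[-.055,-.18,.19]),'pad',L(q,q[2]-a,[.02,-.15,.198]),'edge',L(q,q[2]-a,[-.015,-.21,.2]),proj(T,L(q,q[2]-a,[-.055,-.18,.214])))
E
```

```text
[0.6758 0.3224 0.22  ] [0.6692 0.1206 0.22  ] [0.4498 0.1268 0.22  ] [0.4542 0.33   0.22  ] [0.6753 0.3202 0.22  ] [0.6688 0.122  0.22  ] [0.4497 0.1291 0.22  ] [0.4567 0.3275 0.22  ] [0.45353718 0.12868396 1.53654823 0.02478304] [[0.41, 0.18], [-0.26, 0.27], [-0.75, 0.47], [0.46, -0.45], [-0.29, 0.23], [0.25, -0.08], [0.42, 0.14], [0.03, 0.61], [-0.29, -0.25], [0.4, -0.43], [0.45, -0.62]]
0.024783035333776668 grip [0.62997883 0.06316033 0.19      ] pad [0.60445585 0.13979959 0.198     ] edge [0.66228645 0.10132075 0.2       ] [265.26486892 138.87890337]
0.3 grip [0.60553225 0.0176772  0.19      ] pad [0.60179695 0.09836826 0.198     ] edge [0.64699432 0.04562172 0.2       ] [281.67989267 147.55968171]
1.3 grip [ 0.4422515  -0.05919269  0.19      ] pad [ 0.5081325  -0.01245198  0.198     ] edge [ 0.48816805 -0.07898333  0.2       ] [309.64329251 206.94492353]
```

```bash
cat >> h.py <<'E'
Q=[.4535,.1287,1.5365]
def door(a,v): return L(Q,Q[2]-a,v)
def go(gx,gy,tz,yaw,rp=(np.pi,0)):
    "delta rows to put TCP at (gx,gy,tz), with given yaw"
    o=ctrl.get_obs(); Rc=Ro.from_euler('xyz',o['eef_rot']); Rt=Ro.from_euler('xyz',[rp[0],rp[1],yaw])
    d=Rc.inv().apply(np.array([gx,gy,tz])-o['ee_pos'])*100
    print('row',d.round(2),(Rc.inv()*Rt).as_rotvec().round(3))
def grip(a,tz): # TCP over handle at door angle a
    p=door(a,[-.055,-.18,0]); go(p[0],p[1],tz,Q[2]-a)
E
python3 -c "
from h import *
grip(.025,.46);grip(.025,.365)"
```

```text
row [ 62.56 -45.3   -5.53] [-1.000e-03 -1.000e-03 -1.258e+00]
row [ 62.56 -45.29   3.97] [-1.000e-03 -1.000e-03 -1.258e+00]
```

```bash
python3 -m jog '[[0,0,-5.5,0,0,0],[31,-22.5,-5.5,0,0,-0.63],[31,-22.5,-5.5,0,0,-0.63],[31,-22.5,-5.5,0,0,-0.63],[31,-22.5,-5.5,0,0,-0.63],[31,-22.5,-5.5,0,0,-0.63],[31,-22.5,-5.5,0,0,-0.63],[31,-22.5,-5.5,0,0,-0.63]]' 60
python3 -c "
from h import *
grip(.025,.46)"
```

```text
time_s: 0.95
ee_pos: [0.3614, -0.2604, 0.4593]
eef_rot: [3.141, -0.0, 0.884]
force: [0.4, -0.8, 0.0]
grip_width: 0.0563
grip_force: 0.0
row [42.04  0.23 -0.07] [ 0.     0.    -0.628]
```

```bash
python3 -m jog '[[40,0.2,0,0,0,-0.63],[40,0.2,0,0,0,-0.63],[40,0.2,0,0,0,-0.63],[40,0.2,0,0,0,-0.63],[40,0.2,0,0,0,-0.63],[40,0.2,0,0,0,-0.63],[40,0.2,0,0,0,-0.63],[40,0.2,0,0,0,-0.63]]'
python3 -c "
from h import *
grip(.025,.46);grip(.025,.365)
c=cam('wrist');save(c,'pics/w1.png')
print(proj(c,door(.025,[-.055,-.18,.214])),proj(c,door(.025,[-.015,-.21,.22])))"
```

```text
time_s: 1.75
ee_pos: [0.6168, 0.0477, 0.4589]
eef_rot: [-3.141, 0.0, 1.514]
force: [0.6, -1.0, -0.1]
grip_width: 0.0565
grip_force: 0.0
row [ 1.62  1.22 -0.11] [-0.     0.     0.002]
row [1.62 1.22 9.39] [-0.     0.     0.002]
[334.32756231 198.1245293 ] [381.50434626 141.25719131]
```

View pics/w1.png

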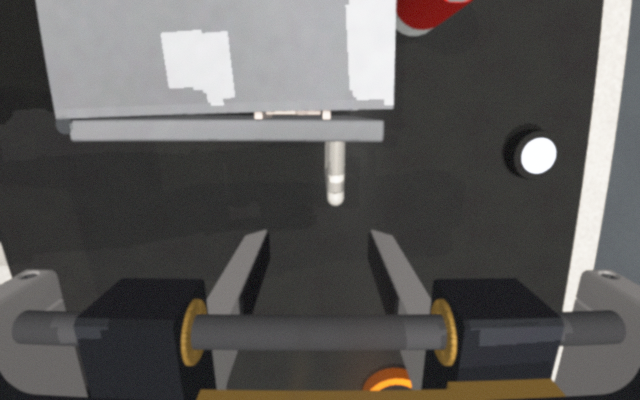

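The wrist view shows the handle's top end at (335,200), matching the prediction (334,198), and the tongue just visible at (290,112) behind the door. I'll descend and grip.

```bash
python3 -m jog '[[1.6,1.2,0,0,0,0],[1.6,1.2,5,0,0,0],[1.6,1.2,9.4,0,0,0],[1.6,1.2,9.4,0,0,0]]'
python3 -m jog '[[0,0,0,0,0,0],[0,0,0,0,0,0],[0,0,0,0,0,0],[0,0,0,0,0,0],[0,0,0,0,0,0],[0,0,0,0,0,0]]' 0 20
python3 -c "
from h import *
for a in (.1,.2,.3,.33): grip(a,.365)"
```

```text
time_s: 2.2
ee_pos: [0.6282, 0.061, 0.359]
eef_rot: [-3.131, 0.001, 1.514]
force: [0.0, 0.3, -1.0]
grip_width: 0.056
grip_force: 0.0
time_s: 2.8
ee_pos: [0.6289, 0.0609, 0.3657]
eef_rot: [3.14, 0.0, 1.514]
force: [27.9, -8.3, -2.7]
grip_width: 0.0122
grip_force: 13.8
row [-1.11 -0.37  0.07] [0.001 0.    0.077]
row [-2.82 -1.15  0.07] [ 0.001 -0.     0.177]
row [-4.45 -2.09  0.07] [ 0.001 -0.     0.277]
row [-4.92 -2.4   0.07] [ 0.001 -0.     0.307]
```

```bash
python3 -m jog '[[0,0.2,0,0,0,0],[0,0.2,0,0,0,0],[0,0.2,0,0,0,0]]'
python3 -m jog '[[-0.5,0,0,0,0,0.03],[-1.1,-0.2,0,0,0,0.07],[-1.6,-0.5,0,0,0,0.1],[-2.1,-0.7,0,0,0,0.13]]'
```

```text
time_s: 3.1
ee_pos: [0.6302, 0.0615, 0.3656]
eef_rot: [-3.139, -0.001, 1.514]
force: [-13.1, 4.3, 6.5]
grip_width: 0.0114
grip_force: 20.0
time_s: 3.5
ee_pos: [0.6216, 0.0414, 0.3655]
eef_rot: [-3.137, -0.001, 1.384]
force: [-19.0, 10.2, 8.5]
grip_width: 0.0116
grip_force: 20.0
```

```bash
cat >> h.py <<'E'
def ang(p):
    b=np.arctan2(-.18,-.055)+Q[2]; v=np.array(p[:2])-Q[:2]; d=b-np.arctan2(v[1],v[0]); return (d+np.pi)%(2*np.pi)-np.pi, np.hypot(*v)
E
python3 -c "
from h import *
print(ang(ctrl.get_obs()['ee_pos']))
for a in (.25,.3): grip(a,.365)"
```

```text
(np.float64(0.14835800787140085), np.float64(0.18944383071454654))
row [-1.77 -0.76  0.05] [-0.005 -0.001  0.097]
row [-2.63 -1.14  0.05] [-0.005 -0.001  0.147]
```

```bash
python3 -m jog '[[-0.6,-0.1,0,0,0,0.03],[-1.2,-0.3,0,0,0,0.07],[-1.8,-0.5,0,0,0,0.1],[-2.2,-0.7,0,0,0,0.13]]'
python3 -m jog '[[-0.3,-0.15,0,0,0,0.02],[-0.3,-0.15,0,0,0,0.02]]'
python3 -c "
from h import *
print(ang(ctrl.get_obs()['ee_pos']))"
```

```text
time_s: 3.9
ee_pos: [0.6103, 0.0217, 0.3655]
eef_rot: [-3.135, -0.002, 1.254]
force: [-21.3, 16.0, 10.9]
grip_width: 0.0118
grip_force: 20.0
time_s: 4.1
ee_pos: [0.6081, 0.0189, 0.3655]
eef_rot: [-3.136, -0.001, 1.234]
force: [-20.2, 13.2, 9.6]
grip_width: 0.0119
grip_force: 20.0
(np.float64(0.2864199843280937), np.float64(0.18962038645841767))
```

```bash
python3 -m jog '[[-0.3,-0.05,0,0,0,0.015],[-0.3,-0.05,0,0,0,0.015]]'
python3 -c "
from h import *
print(ang(ctrl.get_obs()['ee_pos']))
c=cam('top');save(c,'pics/t2.png',(160,85,310,215),4.6)
c=cam('scene');save(c,'pics/s2.png',(160,150,320,290),4)"
```

```text
time_s: 4.3
ee_pos: [0.6066, 0.0166, 0.3655]
eef_rot: [-3.135, -0.001, 1.22]
force: [-22.3, 15.2, 10.3]
grip_width: 0.0114
grip_force: 20.0
(np.float64(0.30116447104724386), np.float64(0.1897979614549479))
```

View pics/s2.png

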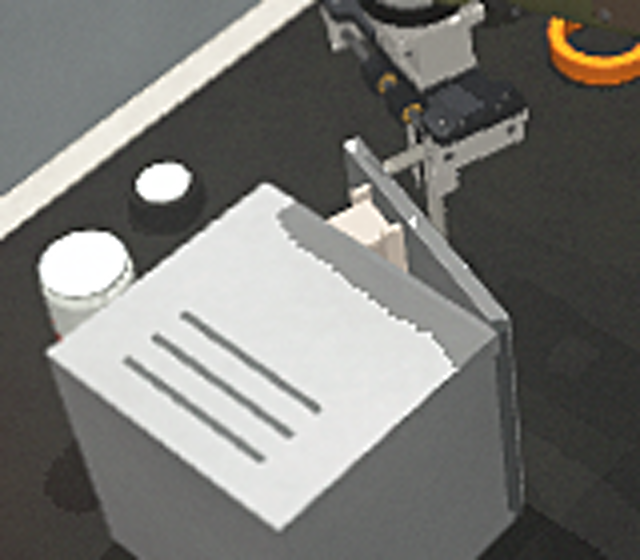

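Scene crop: the door stands about 0.3 rad open, with the white tongue at (365,220) visible in the gap and free. Next is to release and go over it.

```bash
python3 -m jog '[[0,0,0,0,0,0],[0,0,0,0,0,0],[0,0,0,0,0,0],[0,0,-3,0,0,0],[0,0,-7,0,0,0],[0,0,-11,0,0,0],[0,0,-11,0,0,0]]' 45
cat >> h.py <<'E'
def pad(a,x,tz,y=-.15):
    p=door(a,[x,y,0]); go(p[0],p[1],tz,Q[2]-a)
E
python3 -c "
from h import *
pad(.3,.016,.475);pad(.3,.016,.40);
c=cam('wrist');save(c,'pics/w2.png')
for a in (.28,.3,.32): print(proj(c,door(a,[-.015,-.21,.22])),proj(c,door(a,[-.055,-.18,.214])),proj(c,door(a,[.02,-.15,.198])))"
```

```text
time_s: 5.1
ee_pos: [0.6074, 0.0148, 0.4811]
eef_rot: [3.133, -0.003, 1.218]
force: [0.4, 0.5, 0.2]
grip_width: 0.0426
grip_force: 0.0
row [ 7.25 -3.42  0.6 ] [ 0.009 -0.003 -0.018]
row [ 7.23 -3.48  8.1 ] [ 0.009 -0.003 -0.018]
[350.76549367 152.91861339] [311.88358975 205.41605989] [268.66328356 106.90825039]
[350.38385112 158.70458632] [310.61983556 209.93228067] [269.42732547 110.91939554]
[349.88968689 164.43770767] [309.27189737 214.39088219] [270.11072121 114.92326756]
```

View pics/w2.png

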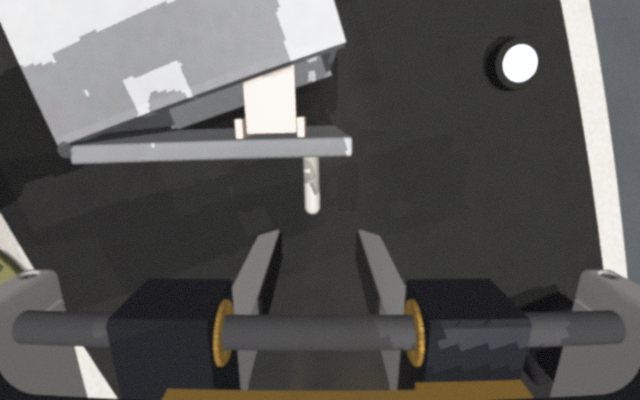

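The wrist view shows the door edge at (351,157), so about 0.30 rad, and the tongue at (270,105), centred as predicted. Next: move over it, close the fingers, then descend to just above it.

```bash
python3 -m jog '[[3.6,-1.7,0.6,0.009,-0.003,-0.018],[7.2,-3.4,0.6,0.009,-0.003,-0.018],[7.2,-3.4,0.6,0.009,-0.003,-0.018],[7.2,-3.4,0.6,0.009,-0.003,-0.018],[7.2,-3.4,0.6,0.009,-0.003,-0.018],[7.2,-3.4,0.6,0.009,-0.003,-0.018]]' 0
python3 -c "
from h import *
pad(.3,.016,.402);pad(.3,.016,.386)
c=cam('wrist');save(c,'pics/w3.png')"
```

```text
time_s: 5.75
ee_pos: [0.6009, 0.0933, 0.4688]
eef_rot: [-3.132, 0.003, 1.236]
force: [-0.2, -0.5, 0.4]
grip_width: 0.0009
grip_force: 0.0
row [ 0.13 -0.02  6.68] [-0.009  0.003 -0.001]
row [ 0.14 -0.01  8.28] [-0.009  0.003 -0.001]
```

View pics/w3.png

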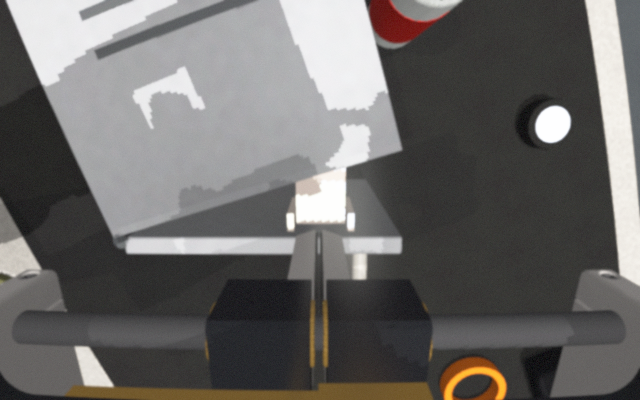

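The closed tips at (318,235) are lined up with the tongue at (321,200). Descending and pressing.

```bash
python3 -m jog '[[0.1,0,3,-0.008,0.003,0],[0.1,0,5.5,-0.008,0.003,0],[0.1,0,6.6,-0.008,0.003,0],[0.1,0,6.6,-0.008,0.003,0]]'
python3 -m jog '[[0,0,0.6,0,0,0],[0,0,1.2,0,0,0],[0,0,1.7,0,0,0],[0,0,1.7,0,0,0]]'
python3 -c "
from h import *
for a in (.3,.4,.5,.6): pad(a,.016,.386)
for a in (.4,.5,.6): pad(a,.008,.386)"
```

```text
time_s: 6.2
ee_pos: [0.6005, 0.0948, 0.4021]
eef_rot: [-3.138, 0.001, 1.236]
force: [-0.3, -0.6, 0.2]
grip_width: 0.0008
grip_force: 0.0
time_s: 6.6
ee_pos: [0.6005, 0.0951, 0.3863]
eef_rot: [3.141, -0.0, 1.237]
force: [2.6, -1.0, 4.6]
grip_width: 0.0005
grip_force: 2.3
row [-0.05  0.01  0.03] [ 0. -0.  0.]
row [-1.56  0.1   0.03] [ 0.  -0.   0.1]
row [-3.07  0.03  0.03] [ 0.  -0.   0.2]
row [-4.56 -0.19  0.03] [ 0.  -0.   0.3]
row [-2.36  0.02  0.03] [ 0.  -0.   0.1]
row [-3.85 -0.13  0.03] [ 0.  -0.   0.2]
row [-5.32 -0.42  0.03] [ 0.  -0.   0.3]
```

```bash
python3 -m jog '[[-0.4,0,0.2,0,0,0],[-0.8,0,0.2,0,0,0],[-1.2,0,0.2,0,0,0.02],[-1.6,0,0.2,0,0,0.05],[-2.0,0,0.2,0,0,0.08],[-2.4,0,0.2,0,0,0.1]]'
python3 -c "
from h import *
for a in (.4,.5,.6): pad(a,.008,.386)"
```

```text
time_s: 7.2
ee_pos: [0.5924, 0.0722, 0.3843]
eef_rot: [-3.141, -0.0, 1.134]
force: [1.5, 1.2, 5.2]
grip_width: 0.0007
grip_force: 2.4
row [ 0.08  0.02 -0.17] [-0.001 -0.    -0.002]
row [-1.42  0.03 -0.17] [-0.001  0.     0.098]
row [-2.91 -0.11 -0.17] [-0.001  0.     0.198]
```

```bash
python3 -m jog '[[-0.5,0,0,0,0,0.03],[-1,0,0,0,0,0.07],[-1.5,0,0,0,0,0.1],[-2,0,0,0,0,0.13],[-2.5,-0.1,0,0,0,0.17],[-3,-0.1,0,0,0,0.2],[-3.5,-0.2,0,0,0,0.23],[-3.5,-0.2,0,0,0,0.23]]'
python3 -c "
from h import *
for a in (.6,.7,.8,.9): pad(a,.008,.386)
c=cam('top');save(c,'pics/t3.png',(160,85,310,215),4.6)"
```

```text
time_s: 8.0
ee_pos: [0.5756, 0.0412, 0.3841]
eef_rot: [-3.14, 0.001, 0.905]
force: [-2.4, 1.4, 5.2]
grip_width: 0.0005
grip_force: 2.5
row [ 0.62 -0.04 -0.19] [-0.002  0.001 -0.031]
row [-0.89  0.01 -0.19] [-0.002  0.001  0.069]
row [-2.38 -0.09 -0.19] [-0.002  0.001  0.169]
row [-3.86 -0.33 -0.19] [-0.002  0.001  0.269]
```

View pics/t3.png

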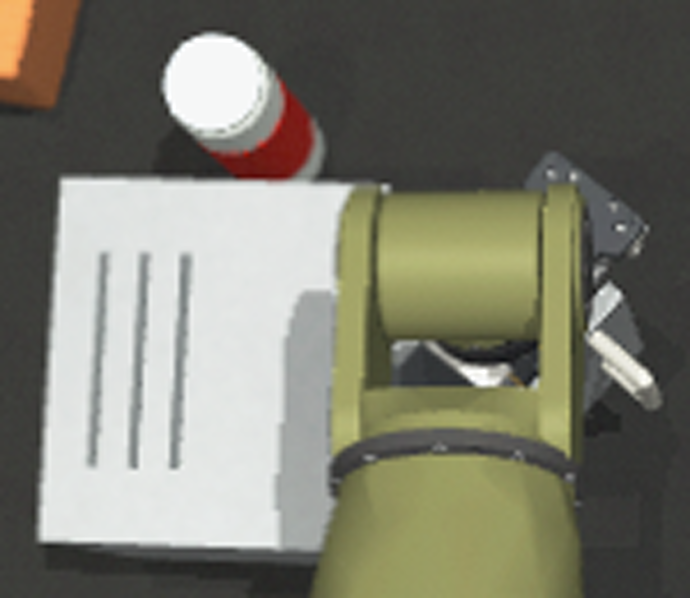

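The top crop shows the handle out at (630,370): the door is at about 0.65 rad, past the lip. Next: raise the tips off the tongue, keep them below the door's top edge, and push on.

```bash
python3 -m jog '[[0.3,0,-1,0,0,0],[0.3,0,-2.2,0,0,0],[-0.4,0,-2.2,0,0,0.03],[-0.9,0,-2.2,0,0,0.07],[-1.6,0,-2.2,0,0,0.12],[-2.4,-0.1,-2.2,0,0,0.17],[-3.1,-0.2,-2.2,0,0,0.22],[-3.9,-0.3,-2.2,0,0,0.27]]'
python3 -c "
from h import *
for a in (.9,1.,1.1,1.2,1.3): pad(a,.008,.406)"
```

```text
time_s: 8.85
ee_pos: [0.5492, 0.0125, 0.4061]
eef_rot: [-3.14, 0.0, 0.634]
force: [0.5, 1.3, 0.8]
grip_width: 0.0005
grip_force: 0.6
row [ 0.02 -0.03  0.01] [-0.001  0.    -0.003]
row [-1.49 -0.03  0.01] [-0.001  0.001  0.097]
row [-2.98 -0.17  0.01] [-0.001  0.001  0.197]
row [-4.45 -0.46  0.01] [-0.001  0.001  0.297]
row [-5.89 -0.89  0.01] [-0.001  0.001  0.397]
```

```bash
python3 -m jog '[[-0.7,0,0,0,0,0.05],[-1.5,0,0,0,0,0.1],[-2.2,-0.1,0,0,0,0.15],[-3,-0.2,0,0,0,0.2],[-3.7,-0.3,0,0,0,0.25],[-4.4,-0.5,0,0,0,0.3],[-5.2,-0.7,0,0,0,0.35],[-5.9,-0.9,0,0,0,0.4]]'
python3 -c "
from h import *
for a in (1.3,1.4,1.5,1.55): pad(a,.008,.406)"
```

```text
time_s: 9.65
ee_pos: [0.4962, -0.0154, 0.4061]
eef_rot: [-3.141, 0.001, 0.233]
force: [1.4, 0.7, 0.6]
grip_width: 0.0004
grip_force: 0.5
row [ 0.02 -0.01  0.01] [-0.001  0.001 -0.003]
row [-1.48  0.    0.01] [-0.001  0.001  0.097]
row [-2.98 -0.14  0.02] [-0.001  0.001  0.197]
row [-3.72 -0.26  0.02] [-0.001  0.001  0.247]
```

Going on to about 1.5 rad, slowing at the end, then backing off and up.

```bash
python3 -m jog '[[-0.7,0,0,0,0,0.05],[-1.4,0,0,0,0,0.1],[-2,0,0,0,0,0.13],[-2.5,-0.1,0,0,0,0.16],[-2.8,-0.1,0,0,0,0.18],[-3,-0.1,0,0,0,0.2],[-3,-0.1,0,0,0,0.2]]'
python3 -m jog '[[0.5,0,0,0,0,0],[1,0,0,0,0,0],[1,0,-4,0,0,0],[1,0,-9,0,0,0],[1,0,-14,0,0,0],[1,0,-14,0,0,0]]'
python3 -c "
from h import *
c=cam('scene');save(c,'pics/s4.png',(160,100,360,300),3)"
```

```text
time_s: 10.35
ee_pos: [0.4673, -0.0212, 0.4063]
eef_rot: [-3.141, 0.001, 0.036]
force: [0.3, -0.1, 0.3]
grip_width: 0.0005
grip_force: 0.0
time_s: 10.95
ee_pos: [0.4772, -0.0207, 0.5526]
eef_rot: [3.141, -0.009, 0.037]
force: [0.7, -1.1, -0.7]
grip_width: 0.0003
grip_force: 0.0
```

View pics/s4.png

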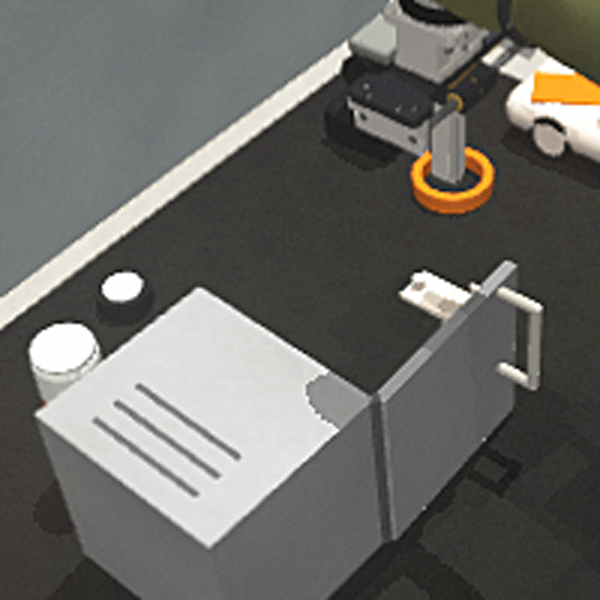

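The door stands about square to the front (top edge from (380,395) to (515,265)), the tongue at (435,290) is up, and the gripper is clear above. The can, car and tape roll look undisturbed.

```bash
python3 -m jog '[[0,0,0,0,0,0],[0,0,0,0,0,0],[0,0,0,0,0,0],[0,0,0,0,0,0]]'; python3 -c "
from station import ctrl
print(ctrl.hand_in())"
```

```text
time_s: 11.4
ee_pos: [0.4777, -0.0209, 0.5456]
eef_rot: [-3.141, 0.002, 0.037]
force: [-0.4, 0.7, -0.4]
grip_width: 0.0002
grip_force: 0.0
the job is handed in; nothing more can be done
None
```

I handed the job in at 11.4 s: the door was drawn to its catch, the tongue was pressed and cleared, and the door now stands about square (about 1.5 rad) with the catch up and the robot clear; no verdict came back, and in the last picture the can, car and tape roll look undisturbed (the battery pack was not in view).

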